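Hold the sample block against the sprung plate of a service jig

TASK

On the service jig, turn the black knob clockwise until it clicks over and the orange stop bar has dropped into the bed; then bring the aluminium sample block, lying flat on the bed, squarely against the middle of the blue sprung plate and press until the black pointer stands in the middle of the green field. Hold it there steadily with the fingers for about three seconds and finish while still holding and pressing, so that a colleague can put in the screws. Never push the pointer into the red field, and leave the jar, the green box and the screwdriver where they are.

Things in the scene. Friction and masses are not known exactly. Their poses are not given: they have to be found in the camera images.
- jig: Slate-grey bed plate 300 x 300 x 20 mm, fixed on the bench; its place and yaw vary. Origin: centre of its underside; z up, x points along the sliding lane towards the sprung plate (roughly away from the robot), y to the left. The bed's top is 20 mm above the bench. Behind the sprung plate stands a fixed steel bracket (16 x 130 mm, 42 mm high, 126 to 142 mm ahead of the jig's origin).
- lane (a point): Point on the bed's top in the middle of the lower edge of the sprung plate's front face while the plate is at rest (jig frame: 60, -40, 20 mm). Same axes as the jig. It stays with the bed when the plate moves.
- knob (a joint): Angle of the black stop knob in rad: 0 as found, grows clockwise seen from above, end stop at 1.2. A detent resists (about 0.12 N m at first, falling to nothing at 0.6); past about 0.75 the knob snaps on by itself to 1.2 and stays there. Turning it lowers the orange stop bar.
- knob_grip (a point): Point on the knob's axis at the height to grip, 37 mm above the bed (jig frame: -30, 100, 57 mm). The grip is an upright bar 14 mm thick, 46 mm long and 32 mm high (its top 7 mm above this point, its foot 23 mm below it on a disc of 24 mm radius). The point turns with the knob: the bar lies along its x axis, which at angle 0 is the jig's x.
- stop: Orange stop bar, 10 mm (along the lane) x 40 mm, in the lane 40 mm before the sprung plate's face at rest. Origin: centre of its top face, 12 mm above the bed when up (it blocks the block's way); 1 mm below the bed's top when the knob has clicked over. It moves only with the knob.
- block: Loose aluminium sample block with wells on top, 70 (x) x 64 (y) x 36 (z) mm, about 0.4 kg (varies). Origin: centre of its underside. It starts flat on the bed before the stop bar, askew by up to 0.3 rad, its +x face towards the sprung plate. Best gripped across its 64 mm (along its y).
- plate: Blue front face of the sprung plate, 100 mm wide and 40 mm high (from 1 to 41 mm above the bed). Origin: middle of the lower edge of the face that the block presses; same axes as the jig; it moves back along +x when pressed.
- gauge (a joint): How far the sprung plate is pushed back, m: 0 at rest, end stop at 0.036, springy at 700 N/m with no preload. The black pointer, fixed to the plate, moves by the same length over the scale on the bed at the right (-y) end of the plate: white field 0 to 0.010, green 0.010 to 0.024 (7 to 17 N), red from 0.024 on. The block's friction on the bed adds a few newtons to the push.
- jar: Bystander: upright glass jar with a white cap, 64 mm diameter, 110 mm high, to the right (-y) of the jig. Origin: centre of its underside.
- tip_box: Bystander: green plastic box, 87 x 67 x 49 mm, to the left (+y) of the jig. Origin: centre of its underside.
- screwdriver: Bystander: screwdriver with a blue handle, 180 mm long, handle 26 mm thick, lying to the left of the jig. Origin: middle of its length, on the bench.
There are look-alikes about, which are no part of the job. There is more than one size of the block; the one meant has the size given above.

How it is judged:
By the outcome, as a careful person would: the job done as asked, in the order asked, and still so for the second after the job is handed in, while the arm keeps its last pose, push and grip.
It also fails if it takes over 58 s, if anything falls off the work surface, if the arm or the gripper's body presses on something with over 40 N, if the wrist force passes 120 N, or if a joint passes its speed limit or range.

ROBOT

A 6-joint arm with a two-finger parallel gripper is mounted at the origin on the work surface. World frame = base frame: x ahead of the robot, y to its left, z up, the work surface at z = 0. Lengths are in mm, angles in rad, forces in N, time in s.
With the tool pointing down it reaches from about 350 to 775 mm from the base axis. Payload 7.3 kg.
Tool frame: the origin (TCP) lies midway between the tips of the shut fingers; the grasp point (between the pads) lies 19 mm behind it; z points along the fingers, y is the line along which they close (so a half turn about z gives the same grasp; the last joint's range is limited). The gripper opens to 92 mm and grips with 3 to 60 N. Pads are 19 mm wide; open, the fingers measure 130 mm over their backs; the gripper's body (75 mm by 190 mm) begins 47 mm behind the grasp point.
Start: joints at [-1.345, 0.342, 1.524, -0, 1.275, -0.146], TCP at [190.753, -489.143, 205.241] pointing down, gripper open.
Joint ranges: [-2.53, 2.53], [-0.77, 2.02], [0.04, 2.7], [-1, 4.14], [0.28, 2.66], [-3.11, 3.11]. Speed limits (rad/s): [2.57, 2.57, 3.14, 3.14, 3.14, 3.14].

INTERFACE

Orientations are given as [roll, pitch, yaw] about the fixed x, y, z axes, in that order (R = Rz(yaw) Ry(pitch) Rx(roll)).
In Python, from plant import * gives the robot as it stands.
- The arm moves only by the tool step_arm, never from a script. Its argument "deltas" is one flat list of numbers, 5 for each row, row after row: the shift along the world's x, y, z in mm, then the turn about the world's z in degrees, then the finger opening in mm, from 0 to 91.8. In form: [tx, ty, tz, turn, gripper, tx, ty, tz, turn, gripper, ...]. A call has exactly 10 rows; each row shifts and turns the commanded pose from where the row before left it; what a row does not reach is not made up. A row lasts 1/8 s, in which the tool goes at most 62.5 mm and 10.7 degrees, less where a joint would pass 70% of its speed; a pose out of reach is approached as far as the arm can. A call is refused whole if a number of a shift passes 62.5 or a number of a turn 10.7, either way. A call with a gripper value outside its range is refused whole. The fingers move at their own pace and stop on an object; the grip force is fixed at half the most. Time passes only in rows, so rows that do not move let the fingers close, or fill a call up. It gives the time, the measured TCP pose, the force, the opening and the grip force at its end, in the units of the state.
- get_obs(): the state, without advancing time (a new reading comes with each control period).
- capture(name): name is "scene" or "top" or "wrist"; returns the picture (420x560x3 uint8, red, green, blue); there is no depth.
- camera_params(name): a dict with "mtx" (3x3 intrinsics, pixels), "k1" (the pictures are not rectified: a ray, as slopes to the right and down, at radius r is drawn at 1 + k1 r^2 times it, then the intrinsics apply), "rvec" (rotation vector, rad) and "tvec" (3), from world to camera coordinates, as OpenCV has them. Camera axes: x right, y down, z forward; pixel columns grow to the right and rows downward; lengths in mm; the calibration is good to about 2 mm. A picture is of the moment at which its call begins: read the wrist's pose just before it. camera_params takes no time and is no camera call; for the wrist camera it gives the pose at the moment of the call.
- close_job(): hands the job in; it is judged then, once.
The state is a dict: "time": time; "joint_positions": joint angles; "dq": joint speeds; "tau": joint torques, N m; "tool_pos": TCP position; "tcp_rot": TCP orientation; "contact_force": force on the tool from outside, world axes, zero at the start; "moment": the same for the moment, N m; "grip_width": finger opening in mm; "finger_force": force on a finger pad.
Only numpy, scipy, OpenCV 4.12 (cv2) and the standard library are available. Lean on these libraries where they do the work, as an engineer would, in place of code of your own. Each camera call takes 0.05 s, during which the arm holds its last target. There are 200 camera calls.

## Working session

There is one attempt and no reset: what is moved stays moved. The work goes in short steps, Python scripts to look and compute and a tool call to move; the robot and the scene stay as the last step left them, time stands still between calls to the robot, and variables do not carry over. Pictures are saved under pics/ and viewed, at most 10 in all, crops included, and the job is handed in when it is done.

Besides the shell and the picture viewer there is one more tool, called after "Request:" as a command line: name --argument value ..., lists and objects as JSON in quotes. step_arm: Moves the arm, as the interface text tells. Its arguments: {"type":"object","properties":{"deltas":{"type":"array","items":{"type":"number"}}},"required":["deltas"]}

```bash
mkdir -p pics; ls; python3 - <<'E'
from plant import *
import cv2
for n in ("scene","top"):
    cv2.imwrite(f"pics/{n}0.png",capture(n)[:,:,::-1]); p=camera_params(n); print(n,p)
o=get_obs();print(o)
E
```

```text
pics
scene {'mtx': array([[439.0930395 ,   0.        , 267.52702846],
       [  0.        , 439.0930395 , 212.17804449],
       [  0.        ,   0.        ,   1.        ]]), 'k1': -0.12418281716544306, 'rvec': array([ 0.77950357,  2.69061167, -0.90705248]), 'tvec': array([ 449.90756666, -166.62676607, 1157.40854277])}
top {'mtx': array([[521.39445758,   0.        , 285.19061855],
       [  0.        , 521.39445758, 213.77938994],
       [  0.        ,   0.        ,   1.        ]]), 'k1': 0.06308152625426736, 'rvec': array([ 2.16120244, -2.16154777,  0.15251693]), 'tvec': array([   5.59123993,  535.1507319 , 1164.93229092])}
{'time': 0.1, 'joint_positions': array([-1.34496155e+00,  3.42628849e-01,  1.52490718e+00,  5.02110664e-06,
        1.27538618e+00, -1.46000823e-01]), 'dq': array([-0.00114558, -0.00148063, -0.00504369,  0.00148726, -0.00076794,
       -0.00052318]), 'tau': array([ 2.29640857e-03, -4.32004917e+01, -2.44694602e+01,  7.19193416e-02,
        5.26302145e-02, -4.62736273e-05]), 'tool_pos': array([ 190.68200508, -488.73917573,  204.63203011]), 'tcp_rot': array([-3.14027795e+00, -1.98176802e-04,  3.71834004e-01]), 'contact_force': array([ 0.41913247,  0.08174521, -0.54264169]), 'moment': array([-0.03815161,  0.00956418, -0.03286222]), 'finger_force': 0.0, 'grip_width': 92.12029558747291}
```

View pics/top0.png

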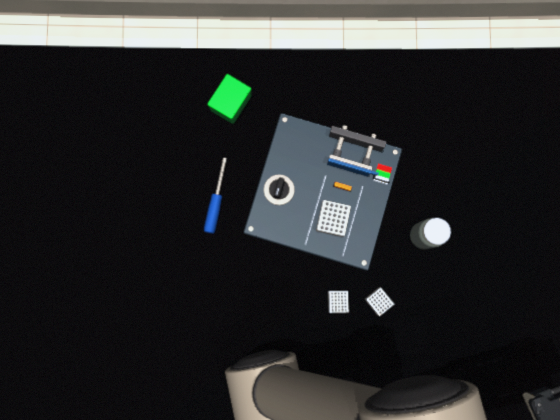

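View pics/scene0.png

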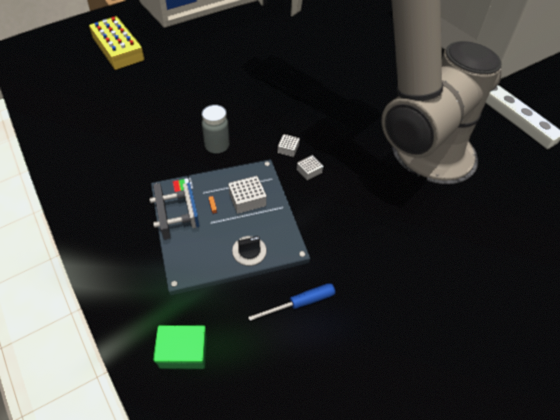

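The top view shows the jig with bed corners at about (281,114), (401,149), (369,269) and (245,234). The knob is at (279,189), the stop at (343,186), the plate face runs (330,160)–(375,172), and the block is at (334,217). The two small blocks near (339,301) and (380,301) are decoys. The scene view agrees.

```bash
cat > h.py <<'E'
import numpy as np, cv2
from plant import *
def proj(P,c):
    d=np.array([c['k1'],0,0,0,0.])
    return cv2.projectPoints(np.float64(P).reshape(-1,1,3),c['rvec'],c['tvec'],c['mtx'],d)[0][:,0]
def unproj(uv,c,z):
    u=cv2.undistortPoints(np.float64(uv).reshape(-1,1,2),c['mtx'],np.array([c['k1'],0,0,0,0.]))[:,0]
    R=cv2.Rodrigues(c['rvec'])[0]; C=-R.T@c['tvec']
    d=np.c_[u,np.ones(len(u))]@R
    return (C+d*((z-C[2])/d[:,2])[:,None])[:,:2]
def rect(pts):
    (x,y),(w,h),a=cv2.minAreaRect(np.float32(pts)); return np.round([x,y,w,h,a],1)
def biggest(m):
    cs=cv2.findContours(m.astype(np.uint8),cv2.RETR_EXTERNAL,cv2.CHAIN_APPROX_NONE)[0]
    return max(cs,key=cv2.contourArea)[:,0]
E
python3 - <<'E'
from h import *
im=cv2.imread('pics/top0.png'); c=camera_params('top')
b=im.astype(int)
print(im[140,300],im[217,334],im[210,325],im[60,300],im[186,343],im[189,279])
roi=np.zeros(im.shape[:2],bool); roi[105:275,240:405]=1
m=(b.max(2)>25)&roi
k=biggest(cv2.morphologyEx(m.astype(np.uint8),cv2.MORPH_OPEN,np.ones((7,7))))
print('bed',rect(unproj(k,c,20)))
s=roi.copy(); s[:]=0; s[195:242,312:357]=1
k=biggest(cv2.morphologyEx(((b.min(2)>110)&s).astype(np.uint8),cv2.MORPH_CLOSE,np.ones((5,5)))); print('block',rect(unproj(k,c,56)),len(k))
o=(b[:,:,2]>180)&(b[:,:,1]>80)&(b[:,:,1]<190)&(b[:,:,0]<80)&roi
print('stop',rect(unproj(biggest(o),c,32)))
s[:]=0; s[170:208,260:298]=1
k=biggest((b.min(2)>120)&s); print('disc',rect(unproj(k,c,21)))
crop=np.hstack([im[165:215,255:305],im[190:240,310:360],im[120:190,325:395][:50,:50]])
cv2.imwrite('pics/crop1.png',cv2.resize(im[105:275,240:410],None,fx=3.5,fy=3.5,interpolation=cv2.INTER_CUBIC))
E
```

```text
[114 102  88] [222 222 217] [219 221 215] [17 14 14] [ 51 170 236] [100  94  91]
bed [599.4 -85.4 303.2 316.   73.2]
block [ 524.6 -102.3   93.9   87.9   73.3] 155
stop [ 601.4 -127.5   37.9    9.1   73. ]
disc [594.8  20.3  73.4  71.7  44.8]
```

View pics/crop1.png

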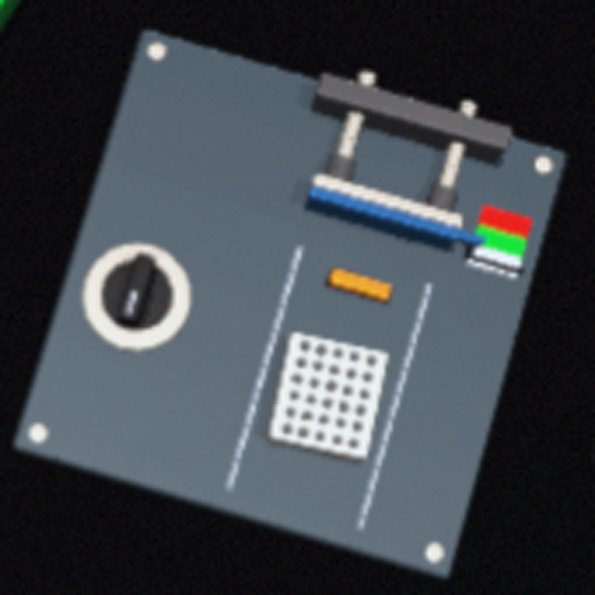

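The enlarged view (3.5x, offset 240,105) shows the bed corners at (146,30), (567,152), (448,577) and (14,447). The block's top corners are (292,333), (387,352), (365,458) and (270,440). The screw heads sit near the bed corners, and the knob disc is centred at (137,296).

```bash
python3 - <<'E'
from h import *
from scipy.optimize import least_squares
c=camera_params('top')
f=lambda a:np.array(a,float)/3.5+[240,105]-0.5+0.14
def fit(uv,L,z):
    L=np.float64(L);w=unproj(uv,c,z) if np.isscalar(z) else np.array([unproj(u,c,zz)[0] for u,zz in zip(uv,z)])
    A=lambda p:p[:2]+L@np.array([[np.cos(p[2]),np.sin(p[2])],[-np.sin(p[2]),np.cos(p[2])]])
    r=least_squares(lambda p:(A(p)-w).ravel(),[*w.mean(0),-.25]);print(np.round(r.x,3),np.round(A(r.x)-w,1).tolist());return r.x
J=fit(f([(146,30),(567,152),(448,577),(14,447),(137,296)]),[(150,150),(150,-150),(-150,-150),(-150,150),(-30,100)],[20,20,20,20,21])
B=fit(f([(292,333),(387,352),(365,458),(270,440)]),[(35,32),(35,-32),(-35,-32),(-35,32)],56)
R=np.array([[np.cos(J[2]),-np.sin(J[2])],[np.sin(J[2]),np.cos(J[2])]])
print('block in jig',R.T@(B[:2]-J[:2]),B[2]-J[2])
for n,q in dict(knob=(-30,100),lane=(60,-40),stop=(20,-40)).items(): print(n,J[:2]+R@q)
print(proj([[*(J[:2]+R@[60,y]),61] for y in(10,-90)],c))
E
```

```text
[ 5.93684e+02 -8.44560e+01 -2.93000e-01] [[2.3, 1.6], [0.2, -1.4], [-1.4, -0.9], [-0.1, 1.0], [-0.9, -0.3]]
[ 5.23614e+02 -1.03241e+02 -2.05000e-01] [[-0.0, 1.1], [-0.7, -0.3], [-0.4, -1.3], [1.1, 0.5]]
block in jig [-61.64894713 -38.23863309] 0.08804408361713031
knob [593.87320291  19.94649549]
lane [ 639.55956244 -140.09336378]
stop [ 601.26735644 -128.53019121]
[[328.19110886 160.55786887]
 [370.48181335 173.04929025]]
```

Request:
step_arm --deltas '[30,38,0,-3.8,91.8,30,38,0,-3.8,91.8,30,38,0,-3.8,91.8,30,38,0,-3.8,91.8,30,38,0,-3.8,91.8,30,38,0,-3.8,91.8,30,38,0,-3.8,91.8,30,38,0,-3.8,91.8,30,38,0,-3.8,91.8,30,38,0,-3.8,91.8]'

```text
time: 1.35
tool_pos: [491.4, -107.7, 205.0]
tcp_rot: [3.141, 0.001, -0.294]
contact_force: [0.1, -1.0, -0.5]
grip_width: 92.0
finger_force: 0.0
```

Request:
step_arm --deltas '[25,32,0,0,91.8,25,32,0,0,91.8,25,32,0,0,91.8,28,33.1,0,-0.1,91.8,0,0,-10,0,91.8,0,0,-20,0,91.8,0,0,-20,0,91.8,0,0,-20,0,91.8,0,0,-15,0,91.8,0,0,0,0,91.8]'

```text
time: 2.6
tool_pos: [592.6, 19.6, 118.9]
tcp_rot: [3.141, 0.003, -0.294]
contact_force: [-0.0, -1.0, -0.2]
grip_width: 91.9
finger_force: 0.0
```

```bash
python3 - <<'E'
from h import *
o=get_obs();c=camera_params('wrist');im=capture('wrist')[:,:,::-1];cv2.imwrite('pics/w1.png',im)
print(o['tool_pos'],o['tcp_rot'],o['joint_positions'],o['contact_force'])
R=cv2.Rodrigues(c['rvec'])[0]; print(c['mtx'][0,0],c['k1'],-R.T@c['tvec'])
a=-.293;x=np.array([np.cos(a),np.sin(a)]);y=np.array([-x[1],x[0]]);k=np.array([593.9,19.95])
print(proj([[*(k+s*23*x+t*7*y),64] for s in(1,-1) for t in(1,-1)],c).round(1))
E
```

```text
[592.61943456  19.55197488 118.91665832] [ 3.14079050e+00  2.98061702e-03 -2.93684731e-01] [-9.61114094e-02  5.43305097e-01  1.44892342e+00 -2.20501679e-04
  1.15244424e+00  1.76845834e+00] [-0.0095791  -0.96726916 -0.21029896]
337.59256904083804 -0.029618368214855546 [666.88463601  -2.7122731  299.93897842]
[[273.7 182.8]
 [293.3 182.8]
 [274.4 242.4]
 [293.  242.4]]
```

View pics/w1.png

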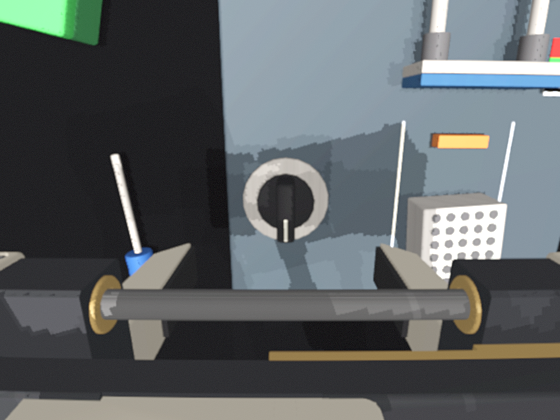

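The wrist view shows the knob bar at columns 277–294, rows 182–242, within 2 px of the prediction. The edge between the bed and the bench is parallel to the tool, so I'll descend and grip.

Request:
step_arm --deltas '[1,0,-20,0,91.8,0,0,-20,0,91.8,0,0,-20,0,91.8,0,0,-12,0,91.8,0,0,-6,0,60,0,0,0,0,30,0,0,0,0,8,0,0,0,0,8,0,0,0,0,8,0,0,0,0,8]'

```text
time: 3.9
tool_pos: [594.8, 20.0, 42.4]
tcp_rot: [3.142, -0.0, -0.293]
contact_force: [0.7, -0.8, -0.6]
grip_width: 36.5
finger_force: 0.0
```

Request:
step_arm --deltas '[0,0,0,0,8,0,0,0,0,8,0,0,0,0,8,0,0,0,0,8,0,0,0,0,8,0,0,0,0,8,0,0,0,0,8,0,0,0,0,8,0,0,0,0,8,0,0,0,0,8]'

```text
time: 5.15
tool_pos: [595.0, 19.7, 42.7]
tcp_rot: [3.141, -0.001, -0.293]
contact_force: [-2.8, -1.9, 5.4]
grip_width: 7.9
finger_force: 2.8
```

```bash
python3 - <<'E'
from h import *
o=get_obs();a=capture('wrist')[:,:,::-1];b=capture('top')[165:215,255:320,::-1];s=capture('scene')[200:290,180:320,::-1]
cv2.imwrite('pics/g1.png',np.vstack([np.hstack([cv2.resize(a,(400,300)),cv2.resize(b,(390,300),interpolation=2)]),cv2.resize(s,(790,290)[:2],interpolation=2)]))
print(o['finger_force'],o['grip_width'],o['moment'],o['contact_force'])
E
```

```text
2.766630410333164 7.905302636652468 [-0.28285638  0.30651929 -0.02991792] [-2.7519618  -1.86833188  5.35420955]
```

View pics/g1.png

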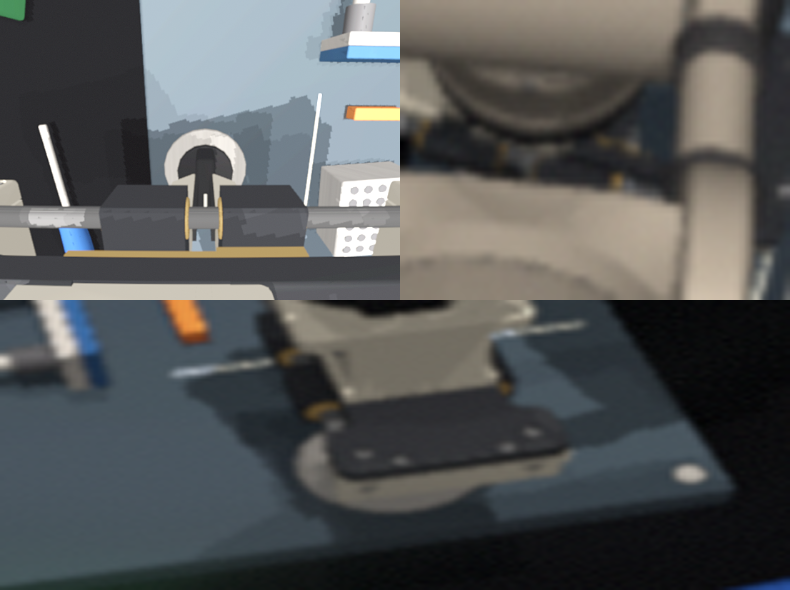

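The fingers stand on both sides of the bar, but the grip is weak because the opening command has been reached. I'll command fully shut.

Request:
step_arm --deltas '[0,0,0,0,0,0,0,0,0,0,0,0,0,0,0,0,0,0,0,0,0,0,0,0,0,0,0,0,0,0,0,0,0,0,0,0,0,0,0,0,0,0,0,0,0,0,0,0,0,0]'

```text
time: 6.55
tool_pos: [595.3, 20.0, 42.7]
tcp_rot: [-3.141, -0.001, -0.293]
contact_force: [0.1, 0.3, 5.6]
grip_width: 0.2
finger_force: 2.7
```

```bash
python3 - <<'E'
from h import *
o=get_obs();c=camera_params('wrist');a=capture('wrist')[:,:,::-1]
cv2.imwrite('pics/g2.png',cv2.resize(a[100:400,150:450],(600,600),interpolation=2))
print(o['tool_pos'],o['joint_positions'],o['moment'])
k=np.array([593.9,19.95]);x=np.array([.957,-.289])
print(proj([[*o['tool_pos']],[*o['tool_pos'][:2],61],[*(k+23*x),64],[*(k-23*x),64],[*(k+24*x),34],[*(k-24*x),34]],c).round(1))
E
```

```text
[595.31990866  20.03706489  42.74473886] [-9.50286025e-02  6.33437134e-01  1.52300640e+00  1.20158903e-04
  9.83781267e-01  1.76892876e+00] [ 0.01295474  0.01802036 -0.01634533]
[[284.7 244.4]
 [284.7 257.9]
 [285.7 221. ]
 [285.7 301.4]
 [285.5 202.7]
 [285.5 276.3]]
```

View pics/g2.png

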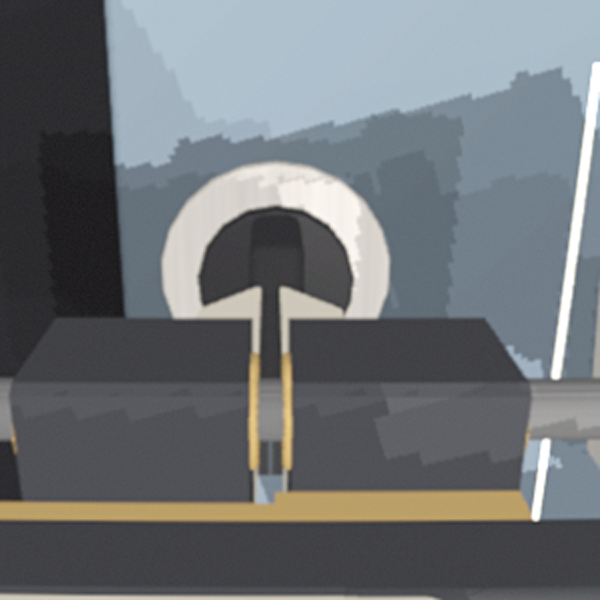

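```bash
python3 - <<'E'
from h import *
c=camera_params('wrist');o=get_obs();t=o['tool_pos'];x=np.array([.957,-.289]);y=np.array([.289,.957])
R=cv2.Rodrigues(c['rvec'])[0]
print('optical axis',R[2])
for h in(0,10,20,30): print(h,proj([[*(t[:2]+9.5*x+s*46*y),t[2]+h] for s in(1,-1)],c).round(0).tolist())
E
```

```text
optical axis [-0.27318238  0.08232158 -0.95843338]
0 [[204.0, 229.0], [365.0, 229.0]]
10 [[200.0, 235.0], [369.0, 235.0]]
20 [[196.0, 242.0], [374.0, 242.0]]
30 [[191.0, 250.0], [379.0, 250.0]]
```

The open fingertips appear at (190,245) and (380,247), about 21 mm above the reported TCP. The upward force while closing agrees: the fingers shut over the top of the bar. I'll open, go lower with care and grip again.

Request:
step_arm --deltas '[0,0,4,0,50,0,0,0,0,50,0,0,0,0,50,0,0,0,0,50,0,0,0,0,50,0,0,0,0,50,0,0,0,0,50,0,0,0,0,50,0,0,-4,0,50,0,0,0,0,50]'

```text
time: 7.85
tool_pos: [594.4, 20.0, 41.8]
tcp_rot: [3.141, 0.001, -0.293]
contact_force: [1.0, 0.3, -0.2]
grip_width: 50.1
finger_force: 0.0
```

Request:
step_arm --deltas '[0,0,-3,0,50,0,0,-3,0,50,0,0,-3,0,50,0,0,-2,0,50,0,0,-2,0,50,0,0,-2,0,50,0,0,-2,0,45,0,0,0,0,30,0,0,0,0,16,0,0,0,0,12]'

```text
time: 9.1
tool_pos: [594.8, 20.0, 25.3]
tcp_rot: [3.142, -0.0, -0.293]
contact_force: [0.1, -0.2, -0.1]
grip_width: 19.6
finger_force: 0.0
```

Request:
step_arm --deltas '[0,0,-2,0,20,0,0,-1,0,10,0,0,0,0,0,0,0,0,0,0,0,0,0,0,0,0,0,0,0,0,0,0,0,0,0,0,0,0,0,0,0,0,0,0,0,0,0,0,0,0]'

```text
time: 10.35
tool_pos: [594.3, 18.7, 22.4]
tcp_rot: [3.14, 0.0, -0.293]
contact_force: [-2.5, -4.3, 2.8]
grip_width: 13.7
finger_force: 30.0
```

Request:
step_arm --deltas '[0,-0.5,0,-4,0,0,0,0,-5,0,0,0,0,-5,0,0,0,0,-5,0,0,0,0,-5,0,0,0,0,-5,0,0,0,0,-5,0,0,0,0,-5,0,0,0,0,-5,0,0,0,0,-5,0]'

```text
time: 11.6
tool_pos: [593.9, 18.2, 22.4]
tcp_rot: [3.139, -0.001, -1.151]
contact_force: [-4.2, -4.7, 4.6]
grip_width: 13.8
finger_force: 30.0
```

Request:
step_arm --deltas '[0,0,0,-5,0,0,0,0,-3,0,0,0,0,0,0,0,0,0,0,60,0,0,0,0,60,0,0,0,0,60,0,0,0,0,60,0,0,0,0,91,0,0,0,0,91,0,0,0,0,91]'

```text
time: 12.85
tool_pos: [594.8, 19.5, 22.2]
tcp_rot: [3.142, -0.0, -1.288]
contact_force: [-0.6, -0.1, -0.1]
grip_width: 79.0
finger_force: 0.0
```

Request:
step_arm --deltas '[0,0,10,0,91,0,0,15,0,91,0,0,25,5,91,0,0,25,10,91,0,0,15,10,91,0,0,0,10,91,0,0,0,10,91,0,0,0,10,91,0,0,0,7,91,0,0,0,0,91]'

```text
time: 14.1
tool_pos: [595.1, 19.4, 113.4]
tcp_rot: [-3.142, -0.001, -0.207]
contact_force: [-0.2, 0.7, -1.0]
grip_width: 90.9
finger_force: 0.0
```

```bash
python3 - <<'E'
from h import *
o=get_obs();c=camera_params('wrist');a=capture('wrist')[:,:,::-1]
cv2.imwrite('pics/g3.png',a);print(o['tool_pos'],o['tcp_rot'])
a=-.293;J=np.array([593.68,-84.46]);R=np.array([[np.cos(a),-np.sin(a)],[np.sin(a),np.cos(a)]])
for n,q,z in(('plateTopL',(60,10),61),('plateTopR',(60,-90),61),('stopdown',(20,-40),19),('stopup',(20,-40),32)): print(n,proj([[*(J+R@q),z]],c).round(1))
E
```

```text
[595.06979213  19.4297271  113.42260263] [-3.14150596e+00 -1.43999648e-03 -2.07086902e-01]
plateTopL [[430.5 101. ]]
plateTopR [[572.  115.7]]
stopdown [[458.8 158. ]]
stopup [[466.9 160.4]]
```

View pics/g3.png

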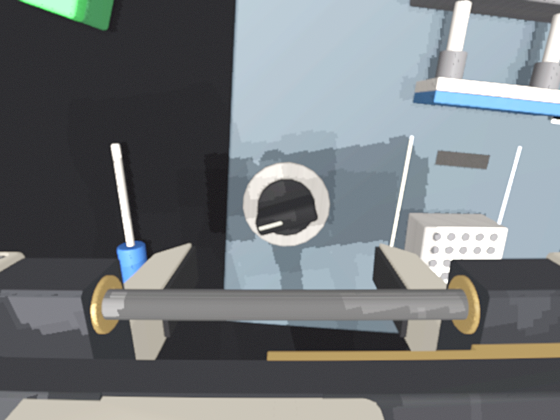

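The wrist view shows the knob bar turned to about 69° and the stop bar flush as a dark slot at (462,160), so it has clicked over. The block is undisturbed at (455,240).

Request:
step_arm --deltas '[-14.3,-24.5,0,0,91,-14.3,-24.5,0,0,91,-14.3,-24.5,0,0,91,-14.3,-24.5,0,0,91,-14.3,-24.6,0,0,91,0,0,-10,0,91,0,0,-20,0,91,0,0,-20,0,91,0,0,-10,0,91,0,0,0,0,91]'

```text
time: 15.4
tool_pos: [523.1, -102.5, 51.7]
tcp_rot: [-3.141, 0.001, -0.206]
contact_force: [-0.8, 0.4, 0.8]
grip_width: 90.6
finger_force: 0.0
```

Request:
step_arm --deltas '[0,0,-15,0,91,0,0,-10,0,91,0,0,-8,0,91,0,0,-5,0,91,0,0,-4,0,91,0,0,-3,0,91,0,0,0,0,75,0,0,0,0,66,0,0,0,0,60,0,0,0,0,50]'

```text
time: 16.65
tool_pos: [523.4, -103.4, 7.4]
tcp_rot: [3.141, -0.001, -0.206]
contact_force: [-0.1, -1.2, 0.2]
grip_width: 63.5
finger_force: 30.0
```

Request:
step_arm --deltas '[4,-1.3,0,-0.5,50,8,-2.6,0,-0.6,50,9,-2.9,0,-0.6,50,9,-2.9,0,-0.6,50,9,-2.9,0,-0.6,50,9,-2.9,0,-0.6,50,9,-2.9,0,-0.6,50,9,-2.9,0,-0.6,50,7,-2.3,0,-0.3,50,3,-1,0,0,50]'

```text
time: 17.9
tool_pos: [598.0, -127.1, 7.5]
tcp_rot: [-3.141, 0.004, -0.293]
contact_force: [-7.5, 2.5, 8.7]
grip_width: 63.6
finger_force: 30.0
```

```bash
python3 - <<'E'
from h import *
o=get_obs();c=camera_params('wrist');a=capture('wrist')[:,:,::-1];s=capture('scene')[150:240,140:300,::-1];t=capture('top')[105:215,310:420,::-1]
cv2.imwrite('pics/g4.png',np.vstack([np.hstack([cv2.resize(a,(440,330)),cv2.resize(t,(330,330),interpolation=2)]),cv2.resize(s,(770,270),interpolation=2)]))
print(o['tool_pos'],o['tcp_rot'],o['contact_force'])
E
```

```text
[ 597.99688055 -127.06411517    7.46377502] [-3.14140155  0.00350562 -0.29328569] [-7.49416951  2.50724591  8.66033983]
```

View pics/g4.png

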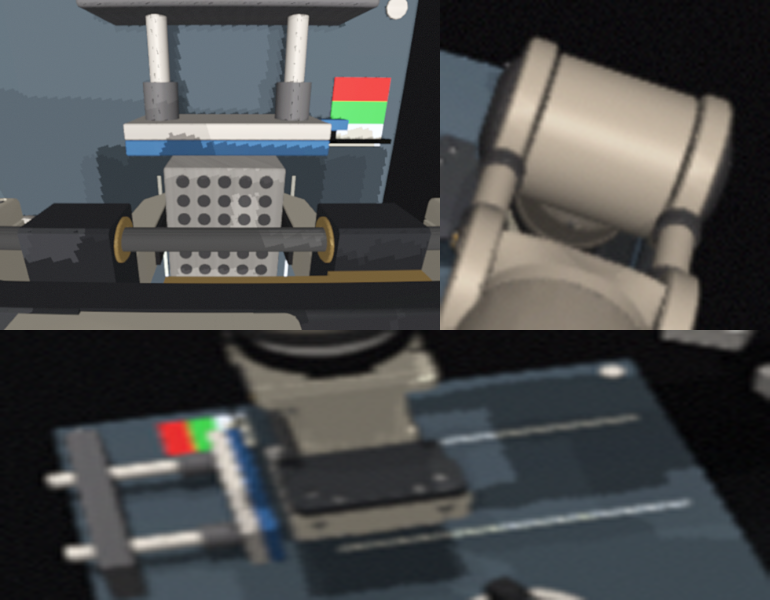

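The wrist view shows the block square to the plate: block top at columns 165–283, blue plate face at 127–330. It sits about 2 mm too far left and just short of contact, and the black pointer is at the zero end of the white field (row 140). I'll shift 2 mm to the right and advance gently.

Request:
step_arm --deltas '[-0.3,-1,0.4,0,50,-0.3,-1,0.2,0,50,1.9,-0.6,0,0,50,1.9,-0.6,0,0,50,1.9,-0.6,0,0,50,1.9,-0.6,0,0,50,1.9,-0.6,0,0,50,1.9,-0.6,0,0,50,1.9,-0.6,0,0,50,0,0,0,0,50]'

```text
time: 19.3
tool_pos: [611.2, -133.8, 7.5]
tcp_rot: [3.141, 0.002, -0.293]
contact_force: [-5.4, 0.5, -2.4]
grip_width: 64.1
finger_force: 30.0
```

```bash
cat > look.py <<'E'
from h import *
import sys
o=get_obs();c=camera_params('wrist');a=capture('wrist')[:,:,::-1].astype(int);cv2.imwrite(sys.argv[1],a)
t=o['tool_pos'];ja=-.293;J=np.array([593.68,-84.46]);R=np.array([[np.cos(ja),-np.sin(ja)],[np.sin(ja),np.cos(ja)]])
print('tcp jig',(R.T@(t[:2]-J)).round(1),t[2].round(1),'F jig',(R.T@o['contact_force'][:2]).round(1),o['contact_force'][2].round(1),'yaw',o['tcp_rot'][2],'t',o['time'],o['grip_width'],o['finger_force'])
g=(a[:,:,1]>150)&(a[:,:,2]<130)&(a[:,:,0]<150); r=(a[:,:,2]>170)&(a[:,:,1]<110)&(a[:,:,0]<110)
for n,m in(('g',g),('r',r)):
    m=m.copy();m[:,:380]=0
    ys,xs=np.nonzero(m); print(n,ys.min() if len(ys) else None,ys.max() if len(ys) else None,xs.min() if len(xs) else None,xs.max() if len(xs) else None)
xs=np.nonzero(g[:,400:].any(0))[0]+400
for col in (470,480,490): 
    v=a[80:210,col].max(1); rows=np.nonzero(v<60)[0]+80; print(col,'dark rows',rows.tolist()[:20], (R.T@(unproj([[col,rows.mean()]],c,24)[0]-J)).round(1) if len(rows) else '')
E
python3 look.py pics/g5.png
```

```text
tcp jig [ 31.  -42.2] 7.5 F jig [-5.3 -1.1] -2.4 yaw -0.29292615456033966 t 19.3 64.14402752621804 29.952996969223022
g 159 185 413 481
r 130 157 414 485
470 dark rows [193, 194, 195, 196] [  65.2 -136.5]
480 dark rows [192, 193, 194, 195, 196, 197] [  65.2 -141.6]
490 dark rows [] [ WARN:0@1.957] global loadsave.cpp:1063 imwrite_ Unsupported depth image for selected encoder is fallbacked to CV_8U.
```

Request:
step_arm --deltas '[1.5,-0.4,0,0,50,1.5,-0.4,0,0,50,1.5,-0.4,0,0,50,1.5,-0.4,0,0,50,1.5,-0.4,0,0,50,1,-0.3,0,0,50,1,-0.3,0,0,50,0,0,0,0,50,0,0,0,0,50,0,0,0,0,50]'

```text
time: 20.6
tool_pos: [618.4, -136.0, 7.6]
tcp_rot: [3.141, 0.007, -0.293]
contact_force: [-13.3, 0.2, 3.4]
grip_width: 63.6
finger_force: 29.9
```

```bash
python3 look.py pics/g6.png 2>/dev/null
```

```text
tcp jig [ 38.5 -42.2] 7.6 F jig [-12.8  -3.6] 3.4 yaw -0.29262788029898323 t 20.6 63.638440677213524 29.945832788944244
g 175 200 410 478
r 145 172 413 483
470 dark rows [193, 194, 195, 196, 197] [  72.6 -136.5]
480 dark rows [192, 193, 194, 195, 196, 197] [  72.8 -141.6]
490 dark rows []
```

View pics/g6.png

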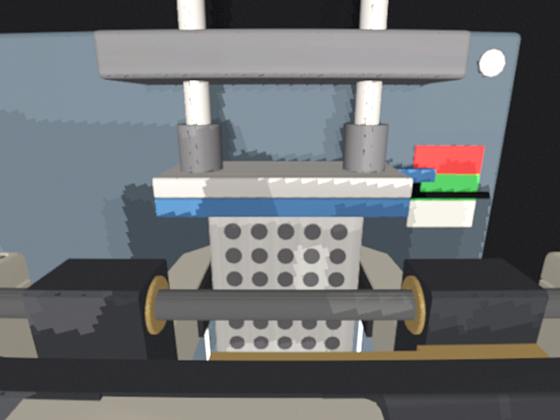

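The wrist view shows the pointer at row 194.5, in the lower part of green (175–201), so the gauge reads about 13 mm. The block is square and centred on the plate to within about 1 mm. About 4 mm more is needed.

Request:
step_arm --deltas '[1.2,-0.3,0,0,50,1.2,-0.3,0,0,50,1.2,-0.3,0,0,50,1,-0.3,0,0,50,0.6,-0.2,0,0,50,0,0,0,0,50,0,0,0,0,50,0,0,0,0,50,0,0,0,0,50,0,0,0,0,50]'

```text
time: 21.9
tool_pos: [622.5, -137.3, 7.5]
tcp_rot: [3.141, 0.009, -0.292]
contact_force: [-18.9, 0.3, 6.4]
grip_width: 63.6
finger_force: 30.0
```

```bash
python3 look.py pics/g7.png 2>/dev/null; python3 -c "
import cv2;a=cv2.imread('pics/g7.png');cv2.imwrite('pics/g7c.png',cv2.resize(a[120:280,140:520],(760,320),interpolation=2))"
```

```text
tcp jig [ 42.8 -42.3] 7.5 F jig [-18.2  -5.2] 6.4 yaw -0.2924978066846704 t 21.9 63.62637408473152 29.96461719274521
g 182 208 409 478
r 154 181 413 481
470 dark rows [193, 194, 195, 196, 197] [  76.9 -136.5]
480 dark rows [192, 193, 194, 195, 196, 197, 198] [  77.  -141.7]
490 dark rows []
```

View pics/g7c.png

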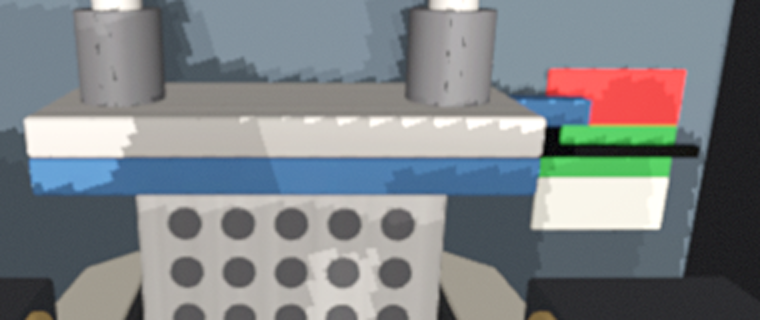

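The pointer is in the middle of the green field (row 195, green rows 182–208), and the block is flat against the plate. Now I'll hold it there.

Request:
step_arm --deltas '[0,0,0,0,50,0,0,0,0,50,0,0,0,0,50,0,0,0,0,50,0,0,0,0,50,0,0,0,0,50,0,0,0,0,50,0,0,0,0,50,0,0,0,0,50,0,0,0,0,50]'

```text
time: 23.2
tool_pos: [622.5, -137.3, 7.6]
tcp_rot: [3.141, 0.009, -0.292]
contact_force: [-17.6, 0.2, 6.1]
grip_width: 63.9
finger_force: 30.0
```

Request:
step_arm --deltas '[0,0,0,0,50,0,0,0,0,50,0,0,0,0,50,0,0,0,0,50,0,0,0,0,50,0,0,0,0,50,0,0,0,0,50,0,0,0,0,50,0,0,0,0,50,0,0,0,0,50]'

```text
time: 24.45
tool_pos: [622.5, -137.3, 7.6]
tcp_rot: [3.14, 0.009, -0.293]
contact_force: [-16.2, 0.8, 5.6]
grip_width: 64.1
finger_force: 30.0
```

Request:
step_arm --deltas '[0,0,0,0,50,0,0,0,0,50,0,0,0,0,50,0,0,0,0,50,0,0,0,0,50,0,0,0,0,50,0,0,0,0,50,0,0,0,0,50,0,0,0,0,50,0,0,0,0,50]'

```text
time: 25.7
tool_pos: [622.5, -137.3, 7.6]
tcp_rot: [3.141, 0.009, -0.292]
contact_force: [-18.3, 0.4, 6.0]
grip_width: 63.5
finger_force: 30.0
```

```bash
python3 look.py pics/g8.png 2>/dev/null
```

```text
tcp jig [ 42.8 -42.3] 7.6 F jig [-17.6  -4.9] 6.0 yaw -0.2924887105457372 t 25.7 63.47449303933895 29.96467798948288
g 182 208 409 478
r 154 181 413 481
470 dark rows [193, 194, 195, 196, 197] [  76.9 -136.5]
480 dark rows [192, 193, 194, 195, 196, 197, 198] [  76.9 -141.7]
490 dark rows []
```

Nothing has moved in 3.75 s, so I'm handing the job in.

```bash
python3 -c "
from plant import *
print(close_job())"
```

```text
the job is handed in; nothing more can be done
None
```

The job is handed in at about 26 s: the knob is clicked over and the stop bar is down, and the gripped block is still pressed squarely on the plate with the pointer held mid-green for 3.75 s (block about 1 mm off the plate's middle, jar, box and screwdriver not touched).

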